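# Close the oiler's filler with its wing cap

### The arm

A 6-joint arm with a two-finger parallel gripper is mounted at the origin on a cart in front of the work surface, level with it; the furniture and walls round the work are solid. World frame = base frame: x ahead of the robot, y to its left, z up, the work surface at z = 0. Lengths are in m, angles in rad, forces in N, time in s.
With the tool pointing down it reaches from about 0.375 to 0.975 m from the base axis. Payload 3.8 kg.
Tool frame: the origin (TCP) lies between the finger pads; the fingertips stand 17 mm ahead of it and the grasp point (between the pads) lies 2 mm behind it; y points along the fingers, z is the direction in which the jaws open and shut, and the axes are right-handed (so a half turn about y gives the same grasp; the last joint's range is limited). The gripper opens to 85 mm and grips with 20 to 120 N. Pads are 22 mm wide; open, the fingers measure 114 mm over their backs; the gripper's body (76 mm by 85 mm) begins 54 mm behind the grasp point. The pads swing forward as they close: fully open they stand 13 mm farther back than shut.
Start: joints at [1.283, 0.264, 1.604, -0, 1.274, -0.037], TCP at [0.168, 0.654, 0.248] pointing down, gripper open.
Joint ranges: [-2.63, 2.63], [-0.94, 2.18], [0.31, 2.57], [-1.31, 4.45], [0, 2.66], [-2.55, 2.55]. Speed limits (rad/s): [2.57, 2.57, 3.14, 3.14, 3.14, 3.14].

### API

Orientations are given as a rotation vector (axis times angle).
In Python, from workcell import bot, eyes, nets gives the robot as it stands. The module is installed in compiled form; this text tells all that it offers.
- The arm moves only by the tool jog_arm, never from a script. Its arguments are lists of equal length, an entry for each row: "turn": the turn, a rotation vector about the tool's x, y, z in rad, a list of three; "slide": the shift along the tool's x, y, z in mm, a list of three; "grip": the opening in per cent of the stroke, from 0 (shut) to 100 (fully open). A call has 1 to 5 rows; each row shifts and turns the commanded pose from where the row before left it, along the tool's axes as they then stand; what a row does not reach is not made up. A row lasts 1/10 s, in which the tool goes at most 50 mm and 8.59 degrees, less where a joint would pass 70% of its speed; a pose out of reach is approached as far as the arm can. A call with a gripper value outside its range is refused whole. The fingers move at their own pace and stop on an object; "newtons" is the grip in N (left out, the last holds). Time passes only in rows, so rows that do not move let the fingers close. It gives the time, the measured TCP pose, the force and the opening at its end, in the units of the state.
- bot.read_state(): the state, without advancing time (a new reading comes with each control period).
- eyes.read_camera(name): name is "scene" or "top" or "wrist"; returns a dict with "img" (400x640x3 uint8, red, green, blue), "depth" (400x640 float32, m along the optical axis (not along the pixel's ray), 0 where there is no reading), "intrinsics" (3x3 intrinsics, pixels), "distortion" ([k1, k2, p1, p2, k3] as OpenCV has them; the pictures are not rectified), "position" and "rotation" of the camera in the world. Camera axes: x right, y down, z forward; pixel columns grow to the right and rows downward; lengths in m; the calibration is good to about 2 mm. A picture is of the moment at which its call begins.
- bot.finish_job(): hands the job in, once; it reports no verdict.
Trained networks look in a picture, given as the dict that the camera call returned (one of the last four; its "shot" number tells which), for a name from the list of things; names that differ only in an ending like _2 or _b are one class to them, and where a whole thing is asked for, a point or a joint stands for the part that bears it (a point fixed in the world has none). Each returns a list of dicts, best first, with "conf" (0 to 1); they miss things now and then, are a little off and sometimes report something else, mostly with a low value. They report only what shows in the picture. A call takes as long as a camera call. They do not tell look-alikes from the thing itself.
- nets.search_frame(thing, picture): "xyz" ([x, y, z] in m, in the coordinates of the camera as it stood for that picture, good to about 4 mm: the middle of the surface that is visible of it).
The state is a dict: "time": time; "q": joint angles; "joint_vel": joint speeds; "joint_torque": joint torques, N m; "tool_pos": TCP position; "tcp_rot": TCP orientation; "wrist_force": force on the tool from outside, world axes, zero at the start; "torque": the same for the moment, N m; "width": opening from 0.0 (shut) to 1.0 (fully open).
Only numpy, scipy, OpenCV 4.12 (cv2) and the standard library are available. Lean on these libraries where they do the work, as an engineer would, in place of code of your own. Each camera call takes 0.05 s, during which the arm holds its last target.

### The job

Close the filler of the air line oiler: set the wing cap upright into the mouth of its neck, turn it gently backwards (anticlockwise from above) under light downward pressure until it drops into the thread start, then turn it forwards (clockwise) until its flange sits fully home on the neck, and let go. Never force the thread, and leave the oil bottle standing where it is.

Things in the scene. Friction and masses are not known exactly. Their poses are not given: they have to be found in the camera images.
- oiler: air line oiler, bolted to the bench: dark foot plate 104 x 88 x 8 mm, round aluminium tank 76 mm across with a port on its +y and -y side, and on top, coaxial, an open filler neck of 54 mm outer and 44 mm inner diameter. Origin: centre of the underside, on the bench; z up.
- oiler_mouth (a point): centre of the rim of the filler neck, 100 mm above the bench; z up. Left of the work a grey air hose hangs slantwise from overhead to the bench's left edge (x 0.50 to 0.65, y 0.22 to 0.45; at 0.3 m height near x 0.59, y 0.33): reach the work from the front, clear of it. A screw clamp stands at x 0.40, y -0.03.
- oiler_ring (a point): on the neck's axis, 8 mm below the mouth: top of an oiled steel thread ring fixed in the neck (bore 29 mm) with four coarse thread starts 90 degrees apart, a stop tooth beside each. The ring's angle about the axis differs every time, is not marked and does not follow the oiler's yaw. It sits in a rubber mount that gives 0.25 rad per N m.
- cap: loose wing cap, about 0.16 kg, 60.5 mm tall, standing on its stem: steel stem 26 mm across (21 mm at the foot), four radial lugs on it, an aluminium flange 53 mm across from 26.5 to 32.5 mm above the foot, and above that an aluminium wing grip, a flat upright bar up to the top. Origin: centre of the foot; z up along the stem, which has 1.5 mm play all round in the ring.
- cap_lugs (a point): on the stem's axis at the lugs' undersides, 6 mm above the foot; lugs 3 mm wide, 4 mm high, tips on a 41 mm circle. Lugs on top of the threads: a turn forwards (clockwise) jams on a tooth; a turn backwards (anticlockwise) climbs a shallow ramp and after at most 90 degrees stops against the next tooth, where, lightly pressed, they fall 8.5 mm into the starts.
- cap_flange (a point): centre of the flange's underside. Its height above oiler_mouth: 10 to 12.5 mm riding on the threads (up to 18 mm if the lugs stand on the teeth; backing slides them off), about 4 mm dropped into the starts, 0 fully home. From the starts a turn forwards of 45 to 60 degrees, lightly pressed, draws the cap 4 mm down to home; about 15 degrees later comes a hard stop.
- cap_grip (a point): centre of the wing grip, 20.5 mm above the flange's upper face; bar 46 mm long (x), 16 mm thick (y), 28 mm high; z up. Pressing with about 5 N and turning with 0.1 to 0.3 N m is enough; more strains the thread.
- oil_bottle: bystander: white plastic oil bottle, 37 x 53 x 146 mm, standing behind the work; origin at the centre of its underside
There are look-alikes about, which are no part of the job. Leave any black look-alike of the cap alone.

How it is judged:
On the way:
1. the cap has dropped into the thread start: its flange stands less than 6.5 mm above the mouth, centred within 4 mm (z of cap_flange in the frame of oiler_mouth below 0.0065 m and horizontal distance between cap_flange and oiler_mouth below 0.004 m), for 0.1 s.
At the end, for the whole second after the job is handed in: The cap's flange is within 1.6 mm of the mouth's rim, centred within 4 mm, upright within 0.06 rad, at rest and released (z of cap_flange in the frame of oiler_mouth below 0.0016 m and horizontal distance between cap_flange and oiler_mouth below 0.004 m and angle between cap's own z axis and vertical below 0.06 rad and linear speed of cap below 0.02 m/s and contact force between cap and the fingers below 0.1 N); the robot touches nothing.
It fails at once if the thread is forced: more than 40 N between cap and oiler (contact force between cap and oiler above 40 N).
It fails at once if the oil bottle is pushed away (more than 30 mm) (distance of oil_bottle from where it was at the start of the episode above 0.03 m).
It also fails if it takes over 64 s, if anything falls off the work surface, if the arm or the gripper's body presses on something with over 40 N, if the wrist force passes 120 N, or if a joint passes its speed limit or range.

## Working session

There is one attempt and no reset: what is moved stays moved. The work goes in short steps, Python scripts to look and compute and a tool call to move; the robot and the scene stay as the last step left them, time stands still between calls to the robot, and variables do not carry over. Pictures are saved under pics/ and viewed, and the job is handed in when it is done.

Besides the shell and the picture viewer there is one more tool, called in YAML: its name, and indented under it one key for each argument. jog_arm: Moves the arm, as the interface text tells. Its arguments: {"type":"object","properties":{"turn":{"type":"array"},"slide":{"type":"array"},"grip":{"type":"array"},"newtons":{"type":"number"}},"required":["turn","slide","grip"]}

```bash
mkdir -p pics; ls; cat > h.py <<'E'
import numpy as np, cv2
from workcell import bot, eyes, nets
def R(v): return cv2.Rodrigues(np.array(v,float))[0]
def w(c,p): 
    r=np.array(c["rotation"],float)
    if r.shape!=(3,3): r=R(r)
    return r@np.array(p)+np.array(c["position"])
def save(c,n): cv2.imwrite("pics/"+n+".png",c["img"][:,:,::-1])
E
python3 - <<'E'
from h import *
print(bot.read_state())
for n in ["scene","top"]:
    c=eyes.read_camera(n); save(c,n+"0")
    print(n,c["position"],np.array(c["rotation"]).shape)
    for t in ["cap","oiler","cap_grip","cap_flange","oil_bottle","oiler_mouth"]:
        try:
            for d in nets.search_frame(t,c)[:4]: print(t,d["conf"],np.round(w(c,d["xyz"]),4))
        except Exception as e: print(t,e)
E
```

```text
pics
{'time': 0.0, 'q': array([ 1.28309960e+00,  2.64709477e-01,  1.60542510e+00,  9.01798422e-06,
        1.27366880e+00, -3.69034892e-02]), 'joint_vel': array([-1.38555220e-03,  2.06401648e-04, -4.31272946e-04,  8.13087717e-04,
        8.05591552e-05,  5.10957026e-05]), 'joint_torque': array([ 1.05589999e-03, -5.15114450e+01, -3.67306995e+01,  1.25639394e-04,
        1.30141043e-02,  1.01092365e-05]), 'tool_pos': array([0.16731675, 0.6532037 , 0.24696381]), 'tcp_rot': array([-1.56399742,  0.19722811, -0.19665221]), 'wrist_force': array([-0.13009368,  0.85699376, -0.0840819 ]), 'torque': array([ 0.01242587, -0.00384925, -0.01692873]), 'width': 1.003410192251948}
scene [0.94947068 0.224041   0.81358333] (3,)
cap 0.73 [ 0.5662 -0.1184  0.0386]
cap 0.72 [ 0.4901 -0.1967  0.0415]
cap 0.64 [0.3396 0.1071 0.0457]
oiler 0.75 [0.5127 0.1163 0.053 ]
cap_grip 0.85 [0.3396 0.1046 0.0408]
cap_grip 0.83 [ 0.4915 -0.2028  0.0421]
cap_grip 0.64 [ 0.5636 -0.1127  0.0416]
cap_flange 0.73 [ 0.5623 -0.1119  0.0478]
cap_flange 0.71 [ 0.4882 -0.198   0.0399]
cap_flange 0.58 [0.3393 0.1096 0.039 ]
oil_bottle 0.79 [ 0.6796 -0.0108  0.0923]
oiler_mouth 0.94 [0.5186 0.1157 0.0558]
top [ 0.44434694 -0.04725377  0.94326047] (3,)
cap 0.73 [ 0.4868 -0.1993  0.0335]
cap 0.67 [ 0.5536 -0.1176  0.0297]
cap 0.64 [0.3385 0.1025 0.0313]
oiler 0.56 [0.4942 0.1038 0.0611]
cap_grip 0.89 [ 0.5561 -0.1174  0.038 ]
cap_grip 0.78 [ 0.4859 -0.2006  0.0346]
cap_grip 0.65 [0.3393 0.1066 0.0306]
cap_grip 0.56 [0.4942 0.1008 0.0571]
cap_flange 0.94 [ 0.5556 -0.1196  0.0375]
cap_flange 0.72 [0.3358 0.1042 0.0326]
cap_flange 0.55 [ 0.4843 -0.1979  0.0354]
oil_bottle 0.68 [ 0.6664 -0.0187  0.0831]
oiler_mouth 0.73 [0.4936 0.1045 0.0591]
```

View pics/scene0.png

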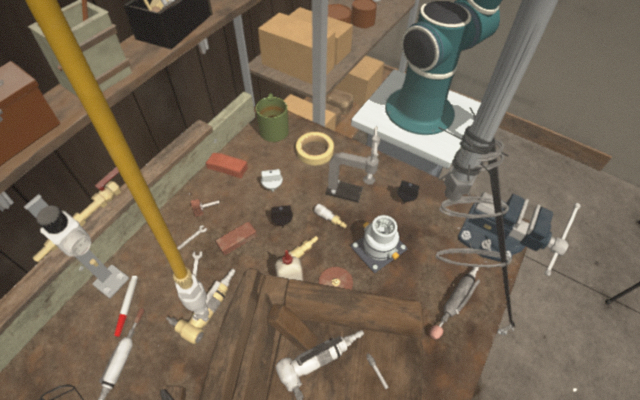

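View pics/top0.png

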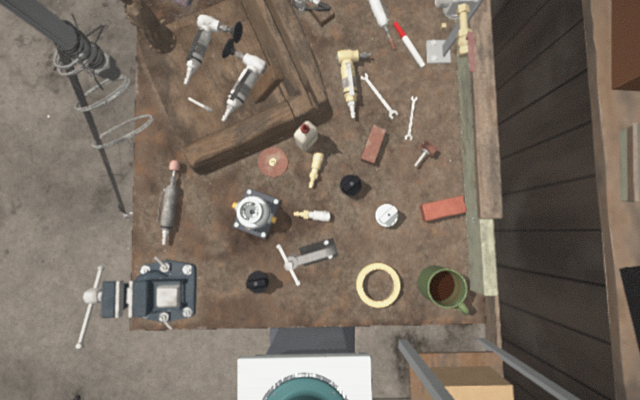

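The top view shows the aluminium wing cap at about (387,215) and the oiler neck at about (252,211). Black look-alikes are at (351,185) and (258,282), and the bottle is at (306,134). I'll measure these with depth next.

```bash
cat >> h.py <<'E'
def cloud(c):
    K=np.array(c["intrinsics"]);D=np.array(c["distortion"])
    v,u=np.mgrid[0:400,0:640]
    p=cv2.undistortPoints(np.stack([u,v],-1).reshape(-1,1,2).astype(np.float64),K,D).reshape(400,640,2)
    z=c["depth"]; P=np.dstack([p[...,0]*z,p[...,1]*z,z])
    P=P@R(c["rotation"]).T+np.array(c["position"]); P[z==0]=np.nan
    return P
def circ(p):
    A=np.c_[2*p,np.ones(len(p))]; s=np.linalg.lstsq(A,(p**2).sum(1),rcond=None)[0]
    return s[:2],np.sqrt(s[2]+s[:2]@s[:2])
E
python3 - <<'E'
from h import *
for n in ["top","scene"]:
    c=eyes.read_camera(n);P=cloud(c);print(n,c["intrinsics"][0][0], R(c["rotation"]).round(3).tolist())
    for nm,ctr,r in [("cap",(0.487,-0.2),0.045),("oiler",(0.496,0.105),0.07)]:
        m=np.hypot(P[...,0]-ctr[0],P[...,1]-ctr[1])<r
        Q=P[m]; 
        print(nm,np.histogram(Q[:,2],bins=np.arange(-.01,.13,.005))[0])
        if nm=="cap":
            b=Q[(Q[:,2]>.05)]; x=b[:,:2]; print("bar",len(b),x.mean(0),b[:,2].mean(), (x.min(0)+x.max(0))/2, cv2.minAreaRect((x*1000).astype(np.float32)))
            f=Q[(Q[:,2]>.02)&(Q[:,2]<.04),:2]
            print("flange",cv2.minEnclosingCircle((Q[Q[:,2]>.02,:2]*1000).astype(np.float32)))
        else:
            b=Q[(Q[:,2]>.094)&(Q[:,2]<.106),:2]; print("rim",len(b),circ(b),cv2.minEnclosingCircle((b*1000).astype(np.float32)))
    im=c["img"]
    ys,xs=np.where(np.hypot(P[...,0]-.49,P[...,1]+.2)<.06); a=im[ys.min():ys.max(),xs.min():xs.max()]
    ys,xs=np.where(np.hypot(P[...,0]-.495,P[...,1]-.105)<.08); b=im[ys.min():ys.max(),xs.min():xs.max()]
    o=np.hstack([cv2.resize(a,(380,380),interpolation=2),cv2.resize(b,(400,380),interpolation=2)])
    cv2.imwrite(f"pics/z_{n}.png",o[:,:,::-1])
s=bot.read_state();print(R(s["tcp_rot"]).round(3).tolist(),s["time"])
E
```

```text
top 381.6259292947574 [[-0.02, -0.996, 0.089], [-1.0, 0.02, 0.004], [-0.006, -0.089, -0.996]]
cap [  3 413 234   0   0   0   0  37 191   7   6   2   6  82  56   0   0   0
   0   0   0   0   0   0   0   0   0   0]
bar 144 [ 0.48329961 -0.20169439] 0.05923979886202857 [ 0.48343688 -0.20200525] ((483.46734619140625, -202.48370361328125), (16.102294921875, 45.913612365722656), 39.99614715576172)
flange ((483.6766357421875, -202.113037109375), 26.191486358642578)
oiler [  4 507 432 426 103   2  14   7  10  17  52  38  22  78 165 223  19  12
  33  53 110 110  58   0   0   0   0   0]
rim 174 (array([0.49641625, 0.11174936]), np.float64(0.02403707146873886)) ((496.42755126953125, 112.05012512207031), 26.749881744384766)
scene 393.7556551499363 [[-0.529, 0.683, -0.503], [0.848, 0.436, -0.3], [0.014, -0.586, -0.81]]
cap [  0 144 379   9   4   0   0  12 106  34  23  24  21  36  80   0   0   0
   0   0   0   0   0   0   0   0   0   0]
bar 137 [ 0.48638054 -0.20340704] 0.059448885841405674 [ 0.48530151 -0.2047763 ] ((484.2882080078125, -205.04541015625), (18.78489112854004, 45.176883697509766), 39.919795989990234)
flange ((485.1082763671875, -205.27520751953125), 26.526968002319336)
oiler [  0 318 428 420 116   8  41  31  46  38  77  73  31  79 131 231  32  43
  53  67 126 117  90   0   0   0   0   0]
rim 221 (array([0.49759199, 0.11069007]), np.float64(0.02404252503823917)) ((497.1812438964844, 110.05499267578125), 27.721803665161133)
[[0.969, 0.0, 0.248], [-0.248, 0.0, 0.969], [0.0, -1.0, 0.0]] 0.8
```

```bash
cd pics; python3 -c "
import cv2,numpy as np
cv2.imwrite('z.png',cv2.resize(np.vstack([cv2.imread('z_top.png'),cv2.imread('z_scene.png')]),(600,590)))"
```

```text
(no output)
```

View pics/z.png

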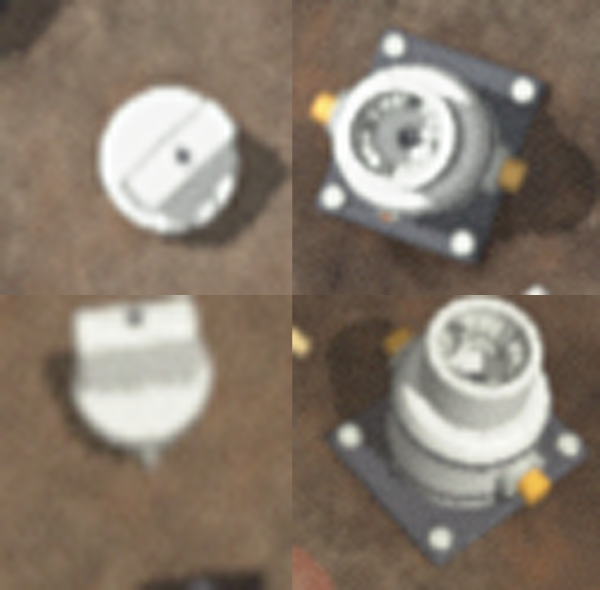

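```bash
python3 - <<'E'
from h import *
for n in ["top","scene"]:
    c=eyes.read_camera(n);P=cloud(c)
    m=(P[...,0]>.3)&(P[...,0]<.56)&(P[...,1]>-.16)&(P[...,1]<.05)&(P[...,2]>.06)
    Q=P[m]; print(Q.min(0),Q.max(0)) if len(Q) else 0
    m=(P[...,0]>.35)&(P[...,0]<.6)&(P[...,1]>-.3)&(P[...,1]<.2)
    print(P[m].max(0), P[m][P[m][:,2].argmax()])
E
```

```text
[ 0.34777465 -0.1296213   0.06003939] [0.55961238 0.04042126 0.21788432]
[0.59999974 0.19999239 0.21788432] [0.3881199  0.02091813 0.21788432]
[ 0.34980664 -0.13209288  0.0601298 ] [0.55990907 0.03825969 0.21757018]
[0.59999169 0.19998873 0.21757018] [0.38806474 0.01357594 0.21757018]
```

jog_arm:
  turn:
    - [0,0,0]
    - [0,0,0]
    - [0,0,0]
    - [0,0,0]
    - [0,0,0]
  slide:
    - [27,0,-40]
    - [27,0,-40]
    - [27,0,-40]
    - [27,0,-40]
    - [27,0,-40]
  grip: [100,100,100,100,100]

```text
time: 1.4
tool_pos: [0.249, 0.4249, 0.2484]
tcp_rot: [-1.562, 0.196, -0.197]
wrist_force: [0.5, -0.5, -0.0]
width: 0.998
```

jog_arm:
  turn:
    - [0,0,0]
    - [0,0,0]
    - [0,0,0]
    - [0,0,0]
    - [0,0,0]
  slide:
    - [27,-15,-36]
    - [27,-15,-36]
    - [27,-15,-36]
    - [27,-15,-36]
    - [27,-10,-38]
  grip: [100,100,100,100,100]

```text
time: 1.9
tool_pos: [0.3349, 0.2155, 0.3199]
tcp_rot: [-1.56, 0.194, -0.198]
wrist_force: [1.5, 0.1, 0.5]
width: 1.002
```

```bash
python3 - <<'E'
from h import *
c=eyes.read_camera("top");P=cloud(c)
for z0 in (.03,.06,.09,.12,.15,.18):
    m=(P[...,0]>.3)&(P[...,0]<.5)&(P[...,1]>-.16)&(P[...,1]<.06)&(P[...,2]>z0)&(P[...,2]<z0+.03)
    Q=P[m]
    if len(Q): print(z0,len(Q),Q.min(0).round(3),Q.max(0).round(3))
E
```

```text
0.03 6 [ 0.412 -0.073  0.035] [0.482 0.06  0.06 ]
0.06 13 [ 0.394 -0.075  0.065] [0.417 0.023 0.08 ]
0.09 21 [ 0.399 -0.077  0.09 ] [ 0.416 -0.006  0.12 ]
0.12 397 [ 0.372 -0.075  0.12 ] [0.415 0.026 0.147]
0.15 7 [0.383 0.012 0.151] [0.389 0.019 0.18 ]
0.18 44 [0.348 0.001 0.202] [0.424 0.041 0.21 ]
```

jog_arm:
  turn:
    - [0,0,0]
    - [0,0,0]
    - [0,0,0]
    - [0,0,0]
    - [0,0,0]
  slide:
    - [27,0,-41]
    - [27,0,-41]
    - [27,0,-41]
    - [27,0,-41]
    - [27,0,-41]
  grip: [100,100,100,100,100]

```text
time: 2.45
tool_pos: [0.4144, -0.017, 0.3187]
tcp_rot: [-1.562, 0.196, -0.198]
wrist_force: [1.0, 1.5, 0.7]
width: 0.998
```

jog_arm:
  turn:
    - [0,0,0]
    - [0,0,0]
    - [0,0,0]
    - [0,0,0]
    - [0,0,0]
  slide:
    - [27,0,-41]
    - [27,0,-41]
    - [27,0,-41]
    - [26,0,-41]
    - [0,0,0]
  grip: [100,100,100,100,100]

```text
time: 2.95
tool_pos: [0.4782, -0.2055, 0.3176]
tcp_rot: [-1.563, 0.201, -0.201]
wrist_force: [0.2, 1.6, 0.2]
width: 1.0
```

jog_arm:
  turn:
    - [0,0.124,0]
    - [0,0.124,0]
    - [0,0.124,0]
    - [0,0.124,0]
    - [0,0.124,0]
  slide:
    - [0,30,0]
    - [0,30,0]
    - [0,30,0]
    - [0,30,0]
    - [0,30,0]
  grip: [100,100,100,100,100]

```text
time: 3.45
tool_pos: [0.477, -0.1997, 0.1673]
tcp_rot: [-1.46, 0.683, -0.684]
wrist_force: [0.9, -0.1, -0.2]
width: 1.001
```

```bash
cat >> h.py <<'E'
def plan(x,y,z,psi=None):
    s=bot.read_state(); T=R(s["tcp_rot"]); p=s["tool_pos"]
    ps=np.degrees(np.arctan2(T[1,2],T[0,2]))
    print("t",s["time"],"pos",p.round(4),"psi",ps.round(2),"tilt(tooly)",T[:,1].round(4),"q",s["q"].round(3),"F",np.round(s["wrist_force"],1),"M",np.round(s["torque"],2),"w",round(s["width"],3))
    print("slide mm",(T.T@(np.array([x,y,z])-p)*1000).round(1), "turn y", None if psi is None else np.radians(ps-psi).round(3))
    return s
E
python3 - <<'E'
from h import *
plan(.4842,-.2035,.053,40)
c=eyes.read_camera("wrist");save(c,"wrist1")
print(c["position"])
for t in ["cap","cap_grip"]:
    for d in nets.search_frame(t,c)[:3]: print(t,d["conf"],w(c,d["xyz"]).round(4))
P=cloud(c)
Q=P[(np.hypot(P[...,0]-.484,P[...,1]+.2035)<.035)]
b=Q[(Q[:,2]>.052)&(Q[:,2]<.068),:2]
print(np.histogram(Q[:,2],bins=np.arange(-.01,.08,.005))[0]); print(len(b),cv2.minAreaRect((b*1000).astype(np.float32)))
E
```

```text
t 3.45 pos [ 0.477  -0.1997  0.1673] psi 39.83 tilt(tooly) [ 4.e-04  1.e-04 -1.e+00] q [-0.445  0.032  2.024  0.     1.085 -1.14 ] F [ 0.9 -0.1 -0.2] M [-0.04 -0.03  0.03] w 1.001
slide mm [  7.5 114.3   3. ] turn y -0.003
[ 0.43171772 -0.14630637  0.29258236]
cap 0.57 [ 0.4816 -0.2024  0.0306]
cap_grip 0.88 [ 0.4808 -0.1985  0.0332]
cap_grip 0.66 [ 0.5517 -0.1222  0.0447]
[   0 1092  509    0    0    0    0   29 1890   23   33   24   32  573
  657    0    0]
1246 ((484.03363037109375, -204.31121826171875), (16.060056686401367, 45.4383544921875), 40.68008804321289)
```

View pics/wrist1.png

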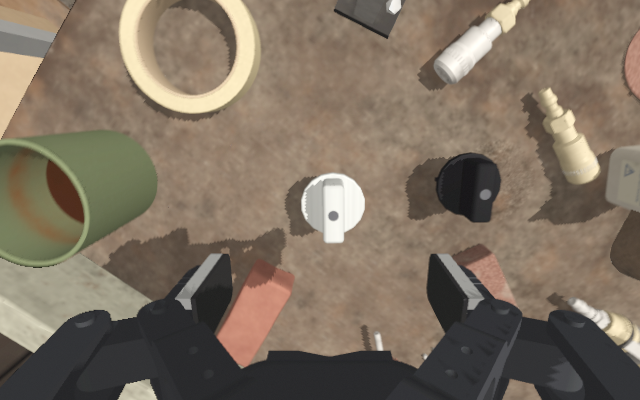

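jog_arm:
  turn:
    - [0,-0.01,0]
    - [0,0,0]
    - [0,0,0]
    - [0,0,0]
    - [0,0,0]
  slide:
    - [7.8,20,2.5]
    - [0,35,0]
    - [0,30,0]
    - [0,15,0]
    - [0,0,0]
  grip: [100,100,100,100,100]

```text
time: 4.1
tool_pos: [0.4834, -0.2044, 0.0676]
tcp_rot: [-1.465, 0.673, -0.669]
wrist_force: [-0.1, -0.4, 0.3]
width: 0.999
```

```bash
python3 - <<'E'
from h import *
plan(.484,-.204,.053,40.5)
c=eyes.read_camera("wrist");save(c,"wrist2")
P=cloud(c)
Q=P[(np.hypot(P[...,0]-.484,P[...,1]+.2035)<.035)]
b=Q[(Q[:,2]>.052)&(Q[:,2]<.068),:2]
print(len(b),cv2.minAreaRect((b*1000).astype(np.float32)))
E
```

```text
t 4.1 pos [ 0.4834 -0.2044  0.0676] psi 40.78 tilt(tooly) [-0.0022  0.0011 -1.    ] q [-0.448  0.17   2.083  0.     0.891 -1.159] F [-0.1 -0.4  0.3] M [ 0.01 -0.02 -0.03] w 0.999
slide mm [ 0.1 14.6  0.7] turn y 0.005
3341 ((483.859130859375, -204.26661682128906), (16.061481475830078, 45.7136116027832), 40.7751579284668)
```

View pics/wrist2.png

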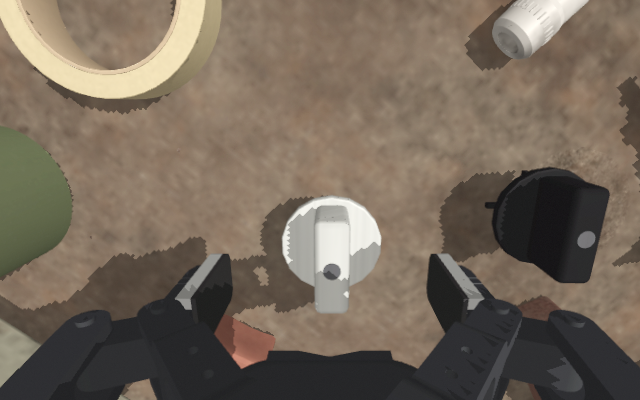

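jog_arm:
  turn:
    - [0,0,0]
    - [0,0,0]
    - [0,0,0]
    - [0,0,0]
    - [0,0,0]
  slide:
    - [0,13.5,0.5]
    - [0,0,0]
    - [0,0,0]
    - [0,0,0]
    - [0,0,0]
  grip: [60,30,20,5,0]
  newtons: 40

```text
time: 4.65
tool_pos: [0.485, -0.205, 0.0556]
tcp_rot: [-1.464, 0.671, -0.673]
wrist_force: [1.4, -0.9, -0.8]
width: 0.182
```

jog_arm:
  turn:
    - [0,0,0]
    - [0,0,0]
    - [0,0,0]
    - [0,0,0]
  slide:
    - [0,0,0]
    - [0,0,0]
    - [0,0,0]
    - [0,0,0]
  grip: [0,0,0,0]

```text
time: 5.05
tool_pos: [0.485, -0.205, 0.0555]
tcp_rot: [-1.464, 0.671, -0.673]
wrist_force: [-0.1, 0.6, 6.0]
width: 0.178
```

```bash
python3 - <<'E'
from h import *
plan(.484,-.204,.053,40.5)
c=eyes.read_camera("wrist");save(c,"wrist3")
E
```

```text
t 5.05 pos [ 0.485  -0.205   0.0555] psi 40.68 tilt(tooly) [ 1.2e-03 -5.0e-04 -1.0e+00] q [-0.447  0.188  2.089  0.     0.863 -1.157] F [-0.1  0.6  6. ] M [0.05 0.03 0.03] w 0.178
slide mm [-1.4  2.5 -0.1] turn y 0.003
```

View pics/wrist3.png

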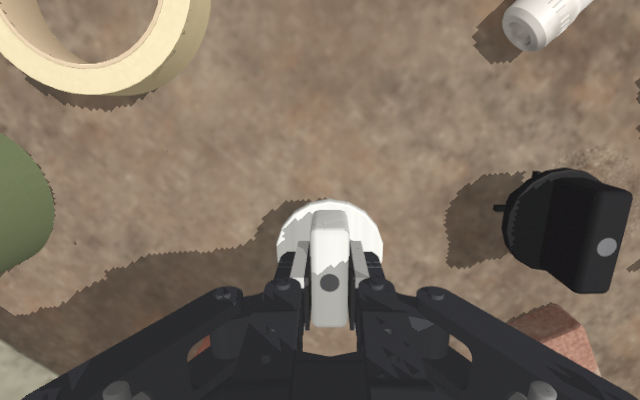

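jog_arm:
  turn:
    - [0,0,0]
    - [0,0,0]
    - [0,0,0]
    - [0,0,0]
    - [0,0,0]
  slide:
    - [0,-15,0]
    - [0,-40,0]
    - [0,-40,0]
    - [0,-40,0]
    - [0,-40,0]
  grip: [0,0,0,0,0]
  newtons: 60

```text
time: 5.6
tool_pos: [0.4834, -0.2043, 0.2301]
tcp_rot: [-1.464, 0.674, -0.67]
wrist_force: [0.2, -1.1, -1.0]
width: 0.17
```

jog_arm:
  turn:
    - [0,0,0]
    - [0,0,0]
    - [0,0,0]
    - [0,0,0]
    - [0,0,0]
  slide:
    - [-16,0,15]
    - [-31,0,28.5]
    - [-31,0,28.5]
    - [-31,0,28.5]
    - [-31,0,28.5]
  grip: [0,0,0,0,0]

```text
time: 6.1
tool_pos: [0.49, -0.013, 0.2288]
tcp_rot: [-1.465, 0.674, -0.671]
wrist_force: [0.7, 0.5, -1.4]
width: 0.17
```

jog_arm:
  turn:
    - [0,0,0]
    - [0,0,0]
    - [0,0,0]
    - [0,0,0]
    - [0,0,0]
  slide:
    - [-31,0,28.5]
    - [-31,0,28.5]
    - [-20,0,19]
    - [-10,0,10]
    - [0,0,0]
  grip: [0,0,0,0,0]

```text
time: 6.6
tool_pos: [0.4957, 0.1126, 0.2289]
tcp_rot: [-1.466, 0.671, -0.669]
wrist_force: [0.2, 0.0, -2.3]
width: 0.172
```

```bash
python3 - <<'E'
from h import *
s=plan(.497,.1112,.23,40.5)
p=s["tool_pos"]
for n in ["wrist","top","scene"]:
    c=eyes.read_camera(n);save(c,n+"4");P=cloud(c)
    Q=P[np.hypot(P[...,0]-p[0],P[...,1]-p[1])<.05]
    # flange disc
    f=Q[(Q[:,2]>p[2]-.035)&(Q[:,2]<p[2]-.012)]
    if len(f)>20: print(n,"flange",len(f),cv2.minEnclosingCircle((f[:,:2]*1000).astype(np.float32)))
    print(n,[ (round(.001*a,3),b) for a,b in zip(range(80,260,8),np.histogram(Q[:,2],bins=np.arange(.08,.26,.008))[0])])
    Q=P[np.hypot(P[...,0]-.497,P[...,1]-.111)<.05]
    b=Q[(Q[:,2]>.094)&(Q[:,2]<.106),:2]
    if len(b)>20:print(n,"rim",len(b),cv2.minEnclosingCircle((b*1000).astype(np.float32)),circ(b))
E
```

```text
t 6.6 pos [0.4957 0.1126 0.2289] psi 40.84 tilt(tooly) [-1.6e-03 -3.0e-04 -1.0e+00] q [ 0.174 -0.039  1.976 -0.     1.207 -0.538] F [ 0.2  0.  -2.3] M [-0.05  0.01  0.  ] w 0.172
slide mm [ 1.9 -1.1  0.1] turn y 0.006
wrist flange 2950 ((494.5690612792969, 112.8427734375), 26.538576126098633)
wrist [(0.08, np.int64(183)), (0.088, np.int64(652)), (0.096, np.int64(728)), (0.104, np.int64(0)), (0.112, np.int64(0)), (0.12, np.int64(0)), (0.128, np.int64(0)), (0.136, np.int64(0)), (0.144, np.int64(0)), (0.152, np.int64(0)), (0.16, np.int64(0)), (0.168, np.int64(0)), (0.176, np.int64(0)), (0.184, np.int64(0)), (0.192, np.int64(0)), (0.2, np.int64(2700)), (0.208, np.int64(209)), (0.216, np.int64(531)), (0.224, np.int64(941)), (0.232, np.int64(4102)), (0.24, np.int64(606)), (0.248, np.int64(1256))]
wrist rim 787 ((496.62255859375, 110.6915512084961), 26.861406326293945) (array([0.49618818, 0.11132837]), np.float64(0.023669769163722085))
top flange 82 ((499.9851379394531, 97.43484497070312), 19.082468032836914)
top [(0.08, np.int64(27)), (0.088, np.int64(60)), (0.096, np.int64(73)), (0.104, n
[... 567 characters left out ...]
(495.5542297363281, 111.3287353515625), 26.82099151611328)
scene [(0.08, np.int64(74)), (0.088, np.int64(185)), (0.096, np.int64(183)), (0.104, np.int64(1)), (0.112, np.int64(0)), (0.12, np.int64(0)), (0.128, np.int64(0)), (0.136, np.int64(0)), (0.144, np.int64(0)), (0.152, np.int64(0)), (0.16, np.int64(0)), (0.168, np.int64(1)), (0.176, np.int64(17)), (0.184, np.int64(4)), (0.192, np.int64(0)), (0.2, np.int64(194)), (0.208, np.int64(53)), (0.216, np.int64(34)), (0.224, np.int64(58)), (0.232, np.int64(88)), (0.24, np.int64(24)), (0.248, np.int64(10))]
scene rim 218 ((497.0450744628906, 110.80513000488281), 27.09595489501953) (array([0.49759463, 0.11064672]), np.float64(0.024029711977729067))
```

View pics/wrist4.png

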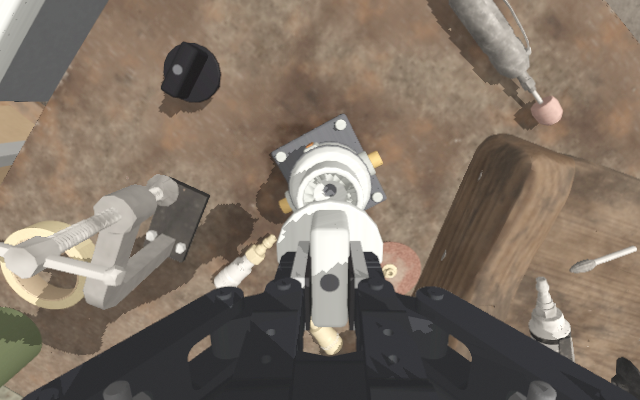

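View pics/scene4.png

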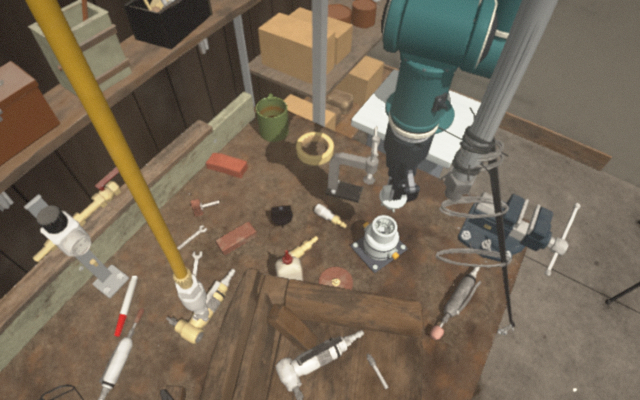

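jog_arm:
  turn:
    - [0,0,0]
    - [0,0,0]
    - [0,0,0]
    - [0,0,0]
  slide:
    - [2.2,15,0.5]
    - [0,25,0]
    - [0,20,0]
    - [0,5,0]
  grip: [0,0,0,0]

```text
time: 7.15
tool_pos: [0.4957, 0.1083, 0.161]
tcp_rot: [-1.468, 0.678, -0.67]
wrist_force: [-0.9, 0.2, -2.4]
width: 0.169
```

```bash
cat >> h.py <<'E'
def look(names,tag):
    s=plan(.497,.1112,.16,40.5); p=s["tool_pos"]
    for n in names:
        c=eyes.read_camera(n);save(c,n+tag);P=cloud(c)
        Q=P[np.hypot(P[...,0]-p[0],P[...,1]-p[1])<.04]
        f=Q[(Q[:,2]>p[2]-.03)&(Q[:,2]<p[2]-.018)]
        if len(f)>20:
            print(n,"flange",len(f),cv2.minEnclosingCircle((f[:,:2]*1000).astype(np.float32)),"topz",np.median(f[:,2]))
        Q=P[np.hypot(P[...,0]-.497,P[...,1]-.111)<.032]
        b=Q[(Q[:,2]>.094)&(Q[:,2]<.106)]
        if len(b)>20:print(n,"rim",len(b),cv2.minEnclosingCircle((b[:,:2]*1000).astype(np.float32)),np.median(b[:,2]))
E
python3 - <<'E'
from h import *
look(["wrist","scene","top"],"5")
a=cv2.imread("pics/scene5.png")[140:290,320:480]; b=cv2.imread("pics/wrist5.png")[100:400,200:450]
cv2.imwrite("pics/m5.png",np.hstack([cv2.resize(a,(400,400)),cv2.resize(b,(400,400))]))
E
```

```text
t 7.15 pos [0.4957 0.1083 0.161 ] psi 40.58 tilt(tooly) [-0.0062 -0.0013 -1.    ] q [ 0.166  0.024  2.046 -0.     1.078 -0.542] F [-0.9  0.2 -2.4] M [-0.02  0.03 -0.04] w 0.169
slide mm [-1.3  0.9  2.9] turn y 0.001
wrist flange 2751 ((494.5862121582031, 108.76611328125), 26.50332260131836) topz 0.13759421066126382
wrist rim 1045 ((494.7862854003906, 114.25819396972656), 26.429458618164062) 0.09935096929727197
scene flange 187 ((495.3253479003906, 108.4638900756836), 26.563720703125) topz 0.13873245154833347
scene rim 138 ((498.0339660644531, 110.7165298461914), 26.883834838867188) 0.09950450740017613
top flange 61 ((500.3666687011719, 93.57440185546875), 17.742095947265625) topz 0.13932544564592908
top rim 42 ((501.04754638671875, 96.489501953125), 21.151220321655273) 0.09958192349017564
```

View pics/m5.png

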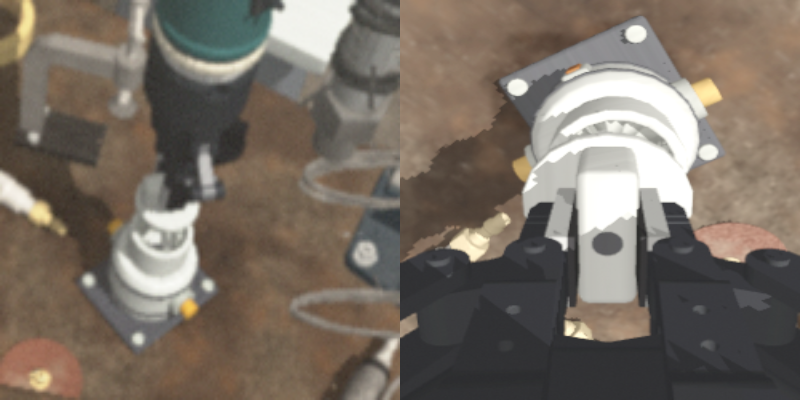

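jog_arm:
  turn:
    - [0,0,0]
    - [0,0,0]
  slide:
    - [0,0,0]
    - [0,0,0]
  grip: [0,0,0]

```text
validation failed for argument at $.gr...
```

```bash
cat >> h.py <<'E'
from scipy.optimize import least_squares
def ann(q,c0,ri,ro):
    # points must lie within the annulus, and the annulus should be tight: outer/inner hinge
    f=lambda c:(lambda d: np.maximum(d-ro,0)+np.maximum(ri-d,0))(np.hypot(q[:,0]-c[0],q[:,1]-c[1]))
    best=None
    g=np.arange(-4,4.01,.25); E=[((f((c0[0]+a,c0[1]+b))**1).sum(),a,b) for a in g for b in g]
    E.sort(); m=E[0][0]; k=[e for e in E if e[0]<=m*1.15+1e-9]
    return np.array(c0)+np.mean([e[1:] for e in k],0), m/len(q), len(k)
def look2(names,tag):
    s=plan(.497,.1112,.16,40.5); p=s["tool_pos"]
    for n in names:
        c=eyes.read_camera(n);save(c,n+tag);P=cloud(c)
        Q=P[np.hypot(P[...,0]-p[0],P[...,1]-p[1])<.04]
        f=Q[(Q[:,2]>p[2]-.03)&(Q[:,2]<p[2]-.018)]
        F=cv2.minEnclosingCircle((f[:,:2]*1000).astype(np.float32)); print(n,"flange",np.round(F[0],2),round(F[1],2),np.median(f[:,2]))
        Q=P[np.hypot(P[...,0]-.497,P[...,1]-.111)<.034]
        b=Q[(Q[:,2]>.097)&(Q[:,2]<.104),:2]*1000
        print(n,"rim",len(b),ann(b,(497.,111.),22,27))
E
python3 - <<'E'
from h import *
look2(["wrist","scene","wrist","scene"],"6")
E
```

```text
t 7.3 pos [0.498  0.1093 0.1644] psi 40.61 tilt(tooly) [-8.e-04 -2.e-04 -1.e+00] q [ 0.167  0.022  2.041 -0.     1.08  -0.542] F [ 0.7 -0.2 -1. ] M [ 0.02 -0.06 -0.05] w 0.17
slide mm [-2.1  4.4  0.5] turn y 0.002
wrist flange [497.07 109.45] 26.56 0.14096782163704918
wrist rim 943 (array([497.08333333, 110.41666667]), np.float64(0.011641606663163256), 3)
scene flange [498.32 109.73] 26.63 0.14246372705321275
scene rim 105 (array([496.91666667, 110.52777778]), np.float64(0.06798242516808395), 9)
wrist flange [498.07 110.28] 26.36 0.1423836751562027
wrist rim 950 (array([497.125, 110.5  ]), np.float64(0.02313655752995019), 4)
scene flange [499.59 110.21] 26.12 0.1433947157732286
scene rim 109 (array([497. , 110.5]), np.float64(0.018764272181179167), 1)
```

jog_arm:
  turn:
    - [0,0,0]
    - [0,0,0]
    - [0,0,0]
  slide:
    - [0,0,0]
    - [0,0,0]
    - [0,0,0]
  grip: [0,0,0]

```text
time: 7.8
tool_pos: [0.4982, 0.1101, 0.1651]
tcp_rot: [-1.464, 0.672, -0.672]
wrist_force: [0.2, -0.9, -1.3]
width: 0.172
```

```bash
python3 - <<'E'
from h import *
look2(["wrist","scene"],"7")
look2(["wrist","scene"],"7b")
E
```

```text
t 7.8 pos [0.4982 0.1101 0.1651] psi 40.69 tilt(tooly) [ 5.e-04  1.e-04 -1.e+00] q [ 0.169  0.021  2.04   0.     1.08  -0.541] F [ 0.2 -0.9 -1.3] M [-0.    0.05 -0.01] w 0.172
slide mm [-1.6  5.1 -0.2] turn y 0.003
wrist flange [497.34 110.61] 26.45 0.1416890247775984
wrist rim 920 (array([497.08333333, 110.41666667]), np.float64(0.015341933300507758), 3)
scene flange [499.18 110.52] 26.26 0.14250129338668505
scene rim 108 (array([496.51315789, 110.69736842]), np.float64(0.1494975255646556), 19)
t 7.9 pos [0.4981 0.1101 0.1649] psi 40.69 tilt(tooly) [ 2.e-04  0.e+00 -1.e+00] q [ 0.169  0.021  2.041 -0.     1.08  -0.541] F [-0.6 -1.1 -1.7] M [-0.05 -0.03  0.04] w 0.171
slide mm [-1.5  4.9 -0.1] turn y 0.003
wrist flange [497.12 110.59] 26.37 0.14147968947262798
wrist rim 917 (array([497. , 110.5]), np.float64(0.010443371473162861), 1)
scene flange [498.02 110.13] 26.42 0.1419984370248918
scene rim 111 (array([496.625, 110.5  ]), np.float64(0.0910059930396366), 10)
```

jog_arm:
  turn:
    - [0,0,0]
    - [0,0,0]
    - [0,0,0]
    - [0,0,0]
    - [0,0,0]
  slide:
    - [-0.3,5,-0.3]
    - [0,5,0]
    - [0,3,0]
    - [0,0,0]
    - [0,0,0]
  grip: [0,0,0,0,0]

```text
time: 8.5
tool_pos: [0.4975, 0.11, 0.1515]
tcp_rot: [-1.465, 0.673, -0.672]
wrist_force: [0.6, -0.0, -2.4]
width: 0.172
```

jog_arm:
  turn:
    - [0,0,0]
    - [0,0,0]
    - [0,0,0]
    - [0,0,0]
  slide:
    - [0,2,0]
    - [0,2,0]
    - [0,0,0]
    - [0,0,0]
  grip: [0,0,0,0]

```text
time: 8.9
tool_pos: [0.4976, 0.1101, 0.1478]
tcp_rot: [-1.464, 0.672, -0.672]
wrist_force: [-0.5, 0.4, -1.6]
width: 0.171
```

```bash
python3 - <<'E'
from h import *
look2(["wrist","scene"],"8")
E
```

```text
t 8.9 pos [0.4976 0.1101 0.1478] psi 40.68 tilt(tooly) [-1.e-04 -0.e+00 -1.e+00] q [ 0.169  0.039  2.057 -0.     1.046 -0.541] F [-0.5  0.4 -1.6] M [ 0.03 -0.02 -0.03] w 0.171
slide mm [ -1.3 -12.2   0.3] turn y 0.003
wrist flange [496.71 110.27] 26.53 0.12429268440554828
wrist rim 899 (array([496.91666667, 110.58333333]), np.float64(0.002523295270741362), 3)
scene flange [497.54 110.26] 26.52 0.1250165731038156
scene rim 101 (array([496.09375   , 110.39583333]), np.float64(0.3901659417402544), 48)
```

View pics/wrist8.png

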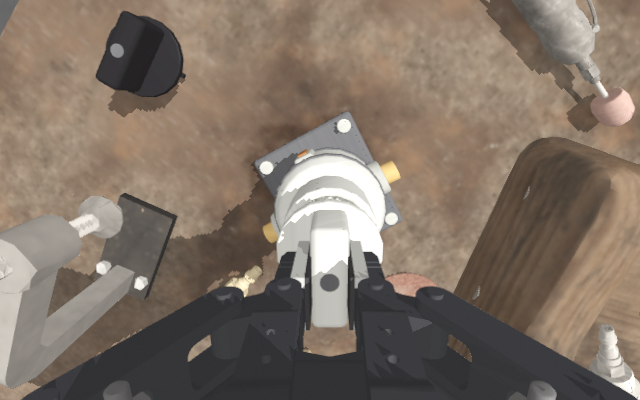

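jog_arm:
  turn:
    - [0,0,0]
    - [0,0,0]
    - [0,0,0]
    - [0,0,0]
  slide:
    - [0,1.5,0]
    - [0,1.5,0]
    - [0,0,0]
    - [0,0,0]
  grip: [0,0,0,0]

```text
time: 9.4
tool_pos: [0.4976, 0.11, 0.1447]
tcp_rot: [-1.464, 0.672, -0.672]
wrist_force: [0.4, -1.1, -1.8]
width: 0.172
```

jog_arm:
  turn:
    - [0,0,0]
    - [0,0,0]
    - [0,0,0]
  slide:
    - [0,1.5,0]
    - [0,0,0]
    - [0,0,0]
  grip: [0,0,0]

```text
time: 9.7
tool_pos: [0.4976, 0.1101, 0.1432]
tcp_rot: [-1.464, 0.672, -0.672]
wrist_force: [0.6, -0.2, -1.9]
width: 0.174
```

jog_arm:
  turn:
    - [0,0,0]
    - [0,0,0]
    - [0,0,0]
  slide:
    - [0,1,0]
    - [0,0,0]
    - [0,0,0]
  grip: [0,0,0]

```text
time: 10.0
tool_pos: [0.4976, 0.1101, 0.1422]
tcp_rot: [-1.464, 0.672, -0.672]
wrist_force: [0.3, 0.4, -2.2]
width: 0.175
```

jog_arm:
  turn:
    - [0,0,0]
    - [0,0,0]
    - [0,0,0]
  slide:
    - [0,1,0]
    - [0,0,0]
    - [0,0,0]
  grip: [0,0,0]

```text
time: 10.3
tool_pos: [0.4977, 0.1101, 0.1413]
tcp_rot: [-1.464, 0.672, -0.672]
wrist_force: [0.3, 1.0, -1.0]
width: 0.168
```

jog_arm:
  turn:
    - [0,0,0]
    - [0,0,0]
    - [0,0,0]
  slide:
    - [0,1,0]
    - [0,0,0]
    - [0,0,0]
  grip: [0,0,0]

```text
time: 10.6
tool_pos: [0.4979, 0.1101, 0.1411]
tcp_rot: [-1.464, 0.672, -0.673]
wrist_force: [-2.4, -0.8, 5.7]
width: 0.176
```

jog_arm:
  turn:
    - [0,0,0]
    - [0,0,0]
    - [0,0,0]
  slide:
    - [0,1,0]
    - [0,0,0]
    - [0,0,0]
  grip: [0,0,0]

```text
time: 10.9
tool_pos: [0.4982, 0.1102, 0.141]
tcp_rot: [-1.464, 0.671, -0.673]
wrist_force: [-4.2, -0.3, 11.0]
width: 0.175
```

jog_arm:
  turn:
    - [0,0,0]
    - [0,-0.06,0]
    - [0,-0.06,0]
    - [0,-0.06,0]
    - [0,0,0]
  slide:
    - [-0.2,-1,-0.2]
    - [0,0,0]
    - [0,0,0]
    - [0,0,0]
    - [0,0,0]
  grip: [0,0,0,0,0]

```text
time: 11.4
tool_pos: [0.4984, 0.1103, 0.1413]
tcp_rot: [-1.503, 0.53, -0.533]
wrist_force: [-1.2, 0.8, 5.3]
width: 0.174
```

```bash
python3 - <<'E'
from h import *
plan(.497,.111,.141,41)
E
```

```text
t 11.4 pos [0.4984 0.1103 0.1413] psi 51.07 tilt(tooly) [ 2.5e-03  6.0e-04 -1.0e+00] q [ 0.169  0.046  2.063  0.     1.03  -0.722] F [-1.2  0.8  5.3] M [ 0.03  0.1  -0.06] w 0.174
slide mm [-1.5  0.3 -0.4] turn y 0.176
```

jog_arm:
  turn:
    - [0,-0.06,0]
    - [0,-0.06,0]
    - [0,-0.06,0]
    - [0,-0.06,0]
  slide:
    - [0,0,0]
    - [0,0,0]
    - [0,0,0]
    - [0,0,0]
  grip: [0,0,0,0]

```text
time: 11.8
tool_pos: [0.4975, 0.1103, 0.14]
tcp_rot: [-1.543, 0.344, -0.344]
wrist_force: [0.8, 1.3, -1.3]
width: 0.172
```

```bash
python3 - <<'E'
from h import *
plan(.497,.111,.141,41)
E
```

```text
t 11.8 pos [0.4975 0.1103 0.14  ] psi 64.87 tilt(tooly) [ 6.e-04  5.e-04 -1.e+00] q [ 0.169  0.047  2.064  0.     1.03  -0.964] F [ 0.8  1.3 -1.3] M [ 0.31 -0.26  0.01] w 0.172
slide mm [-0.8 -1.   0.5] turn y 0.417
```

jog_arm:
  turn:
    - [0,0,0]
    - [0,0,0]
    - [0,0,0]
    - [0,0,0]
  slide:
    - [0,1,0]
    - [0,0.5,0]
    - [0,0,0]
    - [0,0,0]
  grip: [0,0,0,0]

```text
time: 12.2
tool_pos: [0.4975, 0.1102, 0.1386]
tcp_rot: [-1.543, 0.346, -0.346]
wrist_force: [1.2, 1.8, -1.8]
width: 0.173
```

```bash
python3 - <<'E'
from h import *
plan(.497,.111,.141,41)
E
```

```text
t 12.2 pos [0.4975 0.1102 0.1386] psi 64.7 tilt(tooly) [ 3.e-04  3.e-04 -1.e+00] q [ 0.169  0.049  2.065  0.     1.027 -0.96 ] F [ 1.2  1.8 -1.8] M [ 0.32 -0.28 -0.01] w 0.173
slide mm [-0.8 -2.4  0.5] turn y 0.414
```

jog_arm:
  turn:
    - [0,0,0]
    - [0,0,0]
    - [0,0,0]
    - [0,0,0]
  slide:
    - [0,1,0]
    - [0,0.5,0]
    - [0,0,0]
    - [0,0,0]
  grip: [0,0,0,0]

```text
time: 12.6
tool_pos: [0.4975, 0.1102, 0.1373]
tcp_rot: [-1.543, 0.346, -0.346]
wrist_force: [1.7, 1.4, -1.6]
width: 0.17
```

```bash
python3 - <<'E'
from h import *
look2(["wrist","scene"],"9")
E
```

```text
t 12.6 pos [0.4975 0.1102 0.1373] psi 64.74 tilt(tooly) [ 3.e-04  2.e-04 -1.e+00] q [ 0.169  0.05   2.067  0.     1.025 -0.961] F [ 1.7  1.4 -1.6] M [ 0.39 -0.23 -0.05] w 0.17
slide mm [ -0.9 -22.7   0.7] turn y 0.423
wrist flange [496.25 110.43] 26.41 0.11389768769886717
wrist rim 622 (array([496.078125, 111.109375]), np.float64(0.0), 16)
scene flange [497.6  110.38] 26.22 0.1146243924761523
scene rim 79 (array([496.96875, 110.46875]), np.float64(0.06751467112580264), 8)
```

jog_arm:
  turn:
    - [0,0,0]
    - [0,0,0]
    - [0,0,0]
    - [0,0,0]
  slide:
    - [0,1,0]
    - [0,1,0]
    - [0,0,0]
    - [0,0,0]
  grip: [0,0,0,0]

```text
time: 13.1
tool_pos: [0.4974, 0.1101, 0.1352]
tcp_rot: [-1.543, 0.346, -0.346]
wrist_force: [2.3, 2.8, -0.9]
width: 0.174
```

jog_arm:
  turn:
    - [0,0,0]
    - [0,0,0]
    - [0,0,0]
    - [0,0,0]
  slide:
    - [0,1,0]
    - [0,0.5,0]
    - [0,0,0]
    - [0,0,0]
  grip: [0,0,0,0]

```text
time: 13.5
tool_pos: [0.4974, 0.1101, 0.1338]
tcp_rot: [-1.543, 0.346, -0.346]
wrist_force: [1.7, 2.5, -1.7]
width: 0.17
```

```bash
python3 - <<'E'
from h import *
plan(.497,.111,.141,41)
E
```

```text
t 13.5 pos [0.4974 0.1101 0.1338] psi 64.74 tilt(tooly) [ 1.e-04  1.e-04 -1.e+00] q [ 0.169  0.054  2.07   0.     1.018 -0.961] F [ 1.7  2.5 -1.7] M [ 0.49 -0.39 -0.03] w 0.17
slide mm [-0.8 -7.2  0.6] turn y 0.414
```

jog_arm:
  turn:
    - [0,0,0]
    - [0,0,0]
    - [0,0,0]
    - [0,0,0]
  slide:
    - [0,0,0.4]
    - [0,1,0]
    - [0,0,0]
    - [0,0,0]
  grip: [0,0,0,0]

```text
time: 13.9
tool_pos: [0.4976, 0.1103, 0.133]
tcp_rot: [-1.543, 0.346, -0.346]
wrist_force: [0.6, 0.8, 2.0]
width: 0.17
```

jog_arm:
  turn:
    - [0,0,0]
    - [0,0,0]
    - [0,0,0]
    - [0,0,0]
  slide:
    - [0,1,0]
    - [0,0,0]
    - [0,0,0]
    - [0,0,0]
  grip: [0,0,0,0]

```text
time: 14.3
tool_pos: [0.4977, 0.1103, 0.1329]
tcp_rot: [-1.543, 0.345, -0.346]
wrist_force: [-2.2, 0.2, 7.6]
width: 0.174
```

```bash
python3 - <<'E'
from h import *
look2(["wrist","scene"],"10")
E
```

```text
t 14.3 pos [0.4977 0.1103 0.1329] psi 64.75 tilt(tooly) [ 2.e-04 -3.e-04 -1.e+00] q [ 0.169  0.056  2.07  -0.     1.016 -0.96 ] F [-2.2  0.2  7.6] M [ 0.07  0.35 -0.03] w 0.174
slide mm [ -1.  -27.1   0.5] turn y 0.423
wrist flange [496.42 110.59] 26.51 0.10952083819815277
wrist rim 477 (array([495.52222222, 111.26666667]), np.float64(0.0), 45)
scene flange [497.78 110.03] 26.69 0.11012759959334567
scene rim 62 (array([497.35, 111.05]), np.float64(0.02092563859313086), 5)
```

jog_arm:
  turn:
    - [0,0.06,0]
    - [0,0.06,0]
    - [0,0.06,0]
    - [0,0.06,0]
    - [0,0,0]
  slide:
    - [0,0,0]
    - [0,0.2,0]
    - [0,0.25,0]
    - [0,0.25,0]
    - [0,0,0]
  grip: [0,0,0,0,0]

```text
time: 14.9
tool_pos: [0.4988, 0.1102, 0.1326]
tcp_rot: [-1.504, 0.531, -0.536]
wrist_force: [1.2, -0.3, 7.8]
width: 0.175
```

```bash
python3 - <<'E'
from h import *
plan(.497,.111,.141,41)
E
```

```text
t 14.9 pos [0.4988 0.1102 0.1326] psi 50.95 tilt(tooly) [ 2.8e-03 -6.0e-04 -1.0e+00] q [ 1.690e-01  5.700e-02  2.069e+00 -1.000e-03  1.013e+00 -7.190e-01] F [ 1.2 -0.3  7.8] M [-0.12 -0.11  0.05] w 0.175
slide mm [-1.9 -8.4 -0.5] turn y 0.174
```

jog_arm:
  turn:
    - [0,0.06,0]
    - [0,0.06,0]
    - [0,0.06,0]
    - [0,0,0]
  slide:
    - [0,0.2,0]
    - [0,0.2,0]
    - [0,0.2,0]
    - [0,0,0]
  grip: [0,0,0,0]

```text
time: 15.3
tool_pos: [0.4985, 0.1102, 0.1317]
tcp_rot: [-1.464, 0.671, -0.675]
wrist_force: [0.8, 0.4, 6.0]
width: 0.171
```

```bash
python3 - <<'E'
from h import *
plan(.497,.111,.141,41)
E
```

```text
t 15.3 pos [0.4985 0.1102 0.1317] psi 40.62 tilt(tooly) [ 2.e-03 -5.e-04 -1.e+00] q [ 1.690e-01  5.800e-02  2.070e+00 -1.000e-03  1.012e+00 -5.390e-01] F [0.8 0.4 6. ] M [-0.11  0.03 -0.06] w 0.171
slide mm [-1.5 -9.3 -0.6] turn y -0.007
```

jog_arm:
  turn:
    - [0,0.06,0]
    - [0,0.06,0]
    - [0,0.06,0]
    - [0,0.06,0]
    - [0,0,0]
  slide:
    - [0,0.3,0]
    - [0,0.3,0]
    - [0,0.3,0]
    - [0,0.3,0]
    - [0,0,0]
  grip: [0,0,0,0,0]

```text
time: 15.8
tool_pos: [0.4982, 0.1101, 0.1303]
tcp_rot: [-1.395, 0.856, -0.858]
wrist_force: [0.2, -0.7, 6.1]
width: 0.173
```

```bash
python3 - <<'E'
from h import *
plan(.497,.111,.141,41)
E
```

```text
t 15.8 pos [0.4982 0.1101 0.1303] psi 26.87 tilt(tooly) [ 1.4e-03 -6.0e-04 -1.0e+00] q [ 1.690e-01  5.900e-02  2.072e+00 -1.000e-03  1.010e+00 -2.990e-01] F [ 0.2 -0.7  6.1] M [-0.04  0.04  0.02] w 0.173
slide mm [ -1.3 -10.7  -0.7] turn y -0.247
```

jog_arm:
  turn:
    - [0,0.06,0]
    - [0,0.06,0]
    - [0,0.06,0]
    - [0,0,0]
  slide:
    - [0,0.35,0]
    - [0,0.35,0]
    - [0,0.35,0]
    - [0,0,0]
  grip: [0,0,0,0]

```text
time: 16.2
tool_pos: [0.4984, 0.1102, 0.1294]
tcp_rot: [-1.331, 0.992, -0.995]
wrist_force: [0.8, -0.4, 5.6]
width: 0.172
```

```bash
python3 - <<'E'
from h import *
look2(["wrist","scene"],"11")
E
```

```text
t 16.2 pos [0.4984 0.1102 0.1294] psi 16.56 tilt(tooly) [ 1.8e-03 -5.0e-04 -1.0e+00] q [ 1.690e-01  6.000e-02  2.072e+00 -1.000e-03  1.007e+00 -1.190e-01] F [ 0.8 -0.4  5.6] M [-0.12  0.02  0.02] w 0.172
slide mm [ -1.3 -30.6  -1. ] turn y -0.418
wrist flange [497.34 111.02] 26.97 0.1059492088027471
wrist rim 574 (array([496.0390625, 112.125    ]), np.float64(0.0), 32)
scene flange [500.45 110.27] 26.68 0.10661513910442261
scene rim 48 (array([497.96666667, 112.11666667]), np.float64(0.028266125203676957), 15)
```

jog_arm:
  turn:
    - [0,0.06,0]
    - [0,0.06,0]
    - [0,0,0]
  slide:
    - [0,0.3,0]
    - [0,0.2,0]
    - [0,0,0]
  grip: [0,0,0]

```text
time: 16.6
tool_pos: [0.4984, 0.11, 0.1291]
tcp_rot: [-1.284, 1.082, -1.085]
wrist_force: [0.0, -0.5, 7.3]
width: 0.177
```

```bash
python3 - <<'E'
from h import *
plan(.497,.111,.141,41)
E
```

```text
t 16.6 pos [0.4984 0.11   0.1291] psi 9.68 tilt(tooly) [ 1.7e-03 -8.0e-04 -1.0e+00] q [ 1.690e-01  6.100e-02  2.073e+00 -1.000e-03  1.007e+00  1.000e-03] F [ 0.  -0.5  7.3] M [-0.17  0.17 -0.08] w 0.177
slide mm [ -1.2 -11.9  -1.2] turn y -0.547
```

jog_arm:
  turn:
    - [0,0.05,0]
    - [0,0.05,0]
    - [0,0,0]
  slide:
    - [0,0,0]
    - [0,0,0]
    - [0,0,0]
  grip: [0,0,0]

```text
time: 16.9
tool_pos: [0.4984, 0.1099, 0.1291]
tcp_rot: [-1.241, 1.156, -1.16]
wrist_force: [-0.2, -1.7, 7.9]
width: 0.169
```

```bash
python3 - <<'E'
from h import *
look2(["wrist","scene"],"12")
a=cv2.imread("pics/scene12.png")[140:290,320:480]; b=cv2.imread("pics/wrist12.png")[100:400,200:450]
cv2.imwrite("pics/m12.png",np.hstack([cv2.resize(a,(400,400)),cv2.resize(b,(400,400))]))
E
```

```text
t 16.9 pos [0.4984 0.1099 0.1291] psi 3.97 tilt(tooly) [ 0.0016 -0.0011 -1.    ] q [ 1.690e-01  6.100e-02  2.073e+00 -2.000e-03  1.007e+00  1.010e-01] F [-0.2 -1.7  7.9] M [-0.24  0.22 -0.04] w 0.169
slide mm [ -1.4 -30.9  -1.2] turn y -0.638
wrist flange [497.32 111.12] 26.93 0.10555534237254
wrist rim 611 (array([496.96153846, 110.86538462]), np.float64(0.024377632997482343), 13)
scene flange [500.92 111.63] 26.62 0.10610086440817479
scene rim 49 (array([497.97413793, 111.50862069]), np.float64(0.02825018342428285), 29)
```

View pics/m12.png

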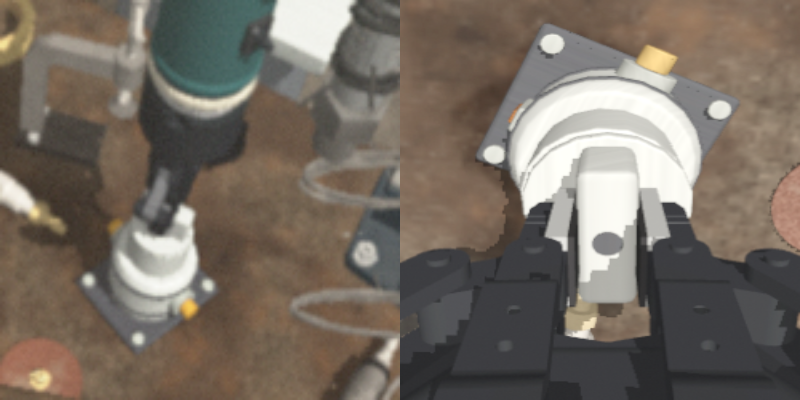

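jog_arm:
  turn:
    - [0,0,0]
    - [0,0,0]
    - [0,0,0]
    - [0,0,0]
    - [0,0,0]
  slide:
    - [0,-0.8,0]
    - [0,0,0]
    - [0,0,0]
    - [0,0,0]
    - [0,0,0]
  grip: [0,20,30,50,60]

```text
time: 17.5
tool_pos: [0.497, 0.1104, 0.128]
tcp_rot: [-1.243, 1.158, -1.157]
wrist_force: [-0.8, 0.2, 0.4]
width: 0.598
```

jog_arm:
  turn:
    - [0,0,0]
    - [0,0,0]
    - [0,0,0]
    - [0,0,0]
    - [0,0,0]
  slide:
    - [0,0,0]
    - [0,-5,0]
    - [0,-25,0]
    - [0,-35,0]
    - [0,-30,0]
  grip: [60,60,60,60,60]

```text
time: 18.0
tool_pos: [0.4975, 0.1104, 0.2251]
tcp_rot: [-1.241, 1.157, -1.158]
wrist_force: [0.7, -0.6, -0.6]
width: 0.603
```

jog_arm:
  turn:
    - [0,0,0]
    - [0,0,0]
    - [0,0,0]
    - [0,0,0]
  slide:
    - [-20,0,0]
    - [0,0,0]
    - [0,0,0]
    - [0,0,0]
  grip: [60,60,60,60]

```text
time: 18.4
tool_pos: [0.4955, 0.1299, 0.2226]
tcp_rot: [-1.243, 1.158, -1.157]
wrist_force: [-0.4, -0.4, -0.1]
width: 0.6
```

```bash
python3 - <<'E'
from h import *
plan(.497,.111,.141,41)
for n in ["wrist","scene"]:
    c=eyes.read_camera(n);save(c,n+"13");P=cloud(c)
    Q=P[np.hypot(P[...,0]-.497,P[...,1]-.111)<.04]
    f=Q[(Q[:,2]>.101)&(Q[:,2]<.111)]; b=Q[(Q[:,2]>.128)&(Q[:,2]<.15)]
    print(n,"flange",len(f),cv2.minEnclosingCircle((f[:,:2]*1000).astype(np.float32)),np.median(f[:,2]),"bar",len(b),cv2.minAreaRect((b[:,:2]*1000).astype(np.float32)),np.median(b[:,2]))
    for q in (f,b):
        A=np.c_[q[:,:2],np.ones(len(q))];z=np.median(q[:,2]);k=abs(q[:,2]-z)<.003
        print(" tilt",np.linalg.lstsq(A[k],q[k,2],rcond=None)[0][:2].round(3))
a=cv2.imread("pics/scene13.png")[140:290,320:480]; b=cv2.imread("pics/wrist13.png")
cv2.imwrite("pics/m13.png",np.hstack([cv2.resize(a,(300,300)),cv2.resize(b,(480,300))]))
for d in nets.search_frame("oil_bottle",c): print(d["conf"],w(c,d["xyz"]).round(4))
E
```

```text
t 18.4 pos [0.4955 0.1299 0.2226] psi 4.02 tilt(tooly) [-1.8e-03 -8.0e-04 -1.0e+00] q [ 0.208 -0.026  1.975 -0.     1.195  0.138] F [-0.4 -0.4 -0.1] M [ 0.02  0.05 -0.01] w 0.6
slide mm [18.9 81.7  0.4] turn y -0.645
wrist flange 2111 ((497.5498962402344, 110.46812438964844), 26.435434341430664) 0.10575319627837965 bar 1402 ((497.3973388671875, 110.58885192871094), (15.935502052307129, 45.844276428222656), 3.541191816329956) 0.13354477420253846
 tilt [ 0.001 -0.005]
 tilt [ 0.    -0.007]
scene flange 206 ((498.3017883300781, 109.9443359375), 26.409873962402344) 0.10654979480375937 bar 169 ((498.2030029296875, 110.45753479003906), (17.53117561340332, 46.51730728149414), 7.381746768951416) 0.13391666688703563
 tilt [0.002 0.009]
 tilt [-0.024 -0.011]
0.86 [ 0.68   -0.0083  0.0903]
```

View pics/m13.png

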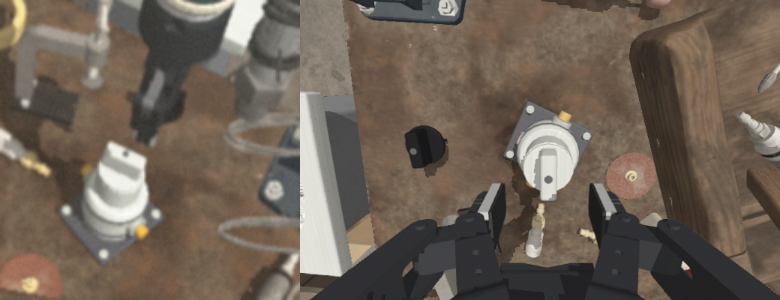

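```bash
python3 -c "
from workcell import bot
print(bot.finish_job())"
```

```text
the job is handed in; nothing more can be done
None
```

The cap is screwed home in the filler neck and released, and I handed the job in at about 18.5 s of the 64 s allowed. `finish_job` reports no verdict, so this rests on my own last checks.

**What I did**
- I took the aluminium wing cap by its bar and lowered it into the neck until the lugs touched the ring.
- I turned it about 24° backwards under light pressure, and it dropped into the starts with the flange about 4 mm above the mouth.
- I then turned it about 60° forwards at roughly 6–8 N of wrist force. It stopped sinking for the last 6°, so I let go and backed the arm off.
- The highest wrist force I read was 11 N.

**Last checks**
- **Seating:** the wrist camera puts the flange's upper face about 6.2 mm above the rim. With a 6 mm flange, that is about 0.2 mm from home.
- **Centring:** in the wrist view the flange centre is within about 0.6 mm of the neck axis. The scene camera differs by about 1 mm, which is within calibration.
- **Upright:** the flange's tilt is about 0.01 rad or less in both cameras. A coarser fit to the bar top in the scene view gave about 0.026 rad, still below the 0.06 limit.
- **Surroundings:** the gripper was clear and the wrist force was about zero. The scene camera placed the oil bottle within about 3 mm of its first reading.

None of the last checks failed.

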